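# Fit the right-size display panel and start the cure

## Robot

A 6-joint arm with a two-finger parallel gripper is mounted at the origin on the work surface. World frame = base frame: x ahead of the robot, y to its left, z up, the work surface at z = 0. Lengths are in mm, angles in rad, forces in N, time in s.
With the tool pointing down it reaches from about 350 to 875 mm from the base axis. Payload 4.2 kg.
Tool frame: the origin (TCP) lies at the very end of the fingers, on their centre line; the grasp point (between the pads) lies 19 mm behind it; z points along the fingers, y is the line along which they close (so a half turn about z gives the same grasp; the last joint's range is limited). The gripper opens to 85 mm and grips with 20 to 120 N. Pads are 22 mm wide; open, the fingers measure 114 mm over their backs; the gripper's body (76 mm by 85 mm) begins 54 mm behind the grasp point. The pads swing forward as they close: fully open they stand 13 mm farther back than shut.
Start: joints at [-0.939, 0.385, 0.008, 0, -1.194, -0.259], TCP at [227.654, -582.042, 231.312] pointing down, gripper open.
Joint ranges: [-3.14, 3.14], [-1.21, 2.06], [-1.07, 1.41], [-3.16, 2.05], [-2.99, -0.16], [-3.1, 3.1]. Speed limits (rad/s): [2.79, 2.79, 3.14, 3.14, 3.14, 3.14].

## Interface

Orientations are given as a unit quaternion [x, y, z, w].
In Python, from bench import read_state, get_image, get_calibration, job_done gives the robot as it stands.
- The arm moves only by the shell command python3 -m creep 'ROWS'. ROWS is a JSON object of lists of equal length, an entry for each row: "translation": the shift along the world's x, y, z in cm, a list of three; "delta_rot": the turn, a rotation vector about the world's x, y, z in degrees, a list of three; "hand": the finger opening in cm, from 0 to 8.54. A call has 1 to 8 rows; each row is the pose to reach, as a shift and turn from the pose commanded when the call began; what a row does not reach only later rows make up. A row lasts 1/8 s, in which the tool goes at most 62.5 mm and 10.7 degrees, less where a joint would pass 70% of its speed; a pose out of reach is approached as far as the arm can. A call with a gripper value outside its range is refused whole. The fingers move at their own pace and stop on an object; the grip force is fixed at half the most. Time passes only in rows, so rows that repeat a pose let the fingers close. It gives the time, the measured TCP pose, the force, the opening and the grip force at its end, in the units of the state.
- read_state(): the state, without advancing time (a new reading comes with each control period).
- get_image(name): name is "scene" or "top" or "wrist"; returns (picture, depth): 384x512x3 uint8, red, green, blue; 384x512 float32, mm along the optical axis (not along the pixel's ray), 0 where there is no reading.
- get_calibration(name): a dict with "intrinsics" (3x3 intrinsics, pixels), "xyz" and "attitude" of the camera in the world. Camera axes: x right, y down, z forward; pixel columns grow to the right and rows downward; lengths in mm; the calibration is good to about 2 mm. A picture is of the moment at which its call begins: read the wrist's pose just before it. get_calibration takes no time and is no camera call; for the wrist camera it gives the pose at the moment of the call.
- job_done(): hands the job in; it is judged then, once.
The state is a dict: "clock": time; "joints": joint angles; "joint_vel": joint speeds; "joint_efforts": joint torques, N m; "position": TCP position; "ee_rot": TCP orientation; "contact_force": force on the tool from outside, world axes, zero at the start; "wrist_torque": the same for the moment, N m; "gripper_width": finger opening in mm; "grasp_force": force on a finger pad.
Only numpy, scipy, OpenCV 4.12 (cv2) and the standard library are available. Lean on these libraries where they do the work, as an engineer would, in place of code of your own. Each camera call takes 0.05 s, during which the arm holds its last target. There are 200 camera calls.

## Task

Swing the red keeper arm clear of the work bay, choose the one blue-filmed panel whose length matches the housing in that bay, and lay it (don't drop it) film up and flat in that housing; it is glass, so grip it gently, with a light squeeze of about 20 to 30 N. Then swing the keeper arm back in line over the middle of the panel and only then press the green start button fully down and let go. Leave the other two panels, the bottle, screwdriver and jar where they are.

Things in the scene. Friction and masses are not known exactly. Their poses are not given: they have to be found in the camera images.
- panel_short: loose glass panel 110 mm long (x), 56 wide (y), 12 thick, black rim, blue film on top; origin: centre of the underside, z up. The three panels differ only in length. They start flat on the tray's foam strips, undersides 20 mm above the table, both long edges overhanging 11 mm; which lies where is random. Grip across the 56 mm width
- housing_short: black housing fixed on the jig, 121 x 67 mm; recess 115 (x) x 61 mm (y) for the 110 mm panel. Origin: centre of its underside, 15 mm above the table; recess floor 6 mm above the origin, rim 6 mm above the floor: across both ends, on the long sides only the last 18 mm at each corner (open for fingers between). One housing, at random, is in the work bay, two in spare bays to its +y side
- panel_medium: loose glass panel 135 mm long (x), 56 wide (y), 12 thick, black rim, blue film on top; origin: centre of the underside, z up. The three panels differ only in length. They start flat on the tray's foam strips, undersides 20 mm above the table, both long edges overhanging 11 mm; which lies where is random. Grip across the 56 mm width
- housing_medium: black housing fixed on the jig, 146 x 67 mm; recess 140 (x) x 61 mm (y) for the 135 mm panel. Origin: centre of its underside, 15 mm above the table; recess floor 6 mm above the origin, rim 6 mm above the floor: across both ends, on the long sides only the last 18 mm at each corner (open for fingers between). One housing, at random, is in the work bay, two in spare bays to its +y side
- panel_long: loose glass panel 160 mm long (x), 56 wide (y), 12 thick, black rim, blue film on top; origin: centre of the underside, z up. The three panels differ only in length. They start flat on the tray's foam strips, undersides 20 mm above the table, both long edges overhanging 11 mm; which lies where is random. Grip across the 56 mm width
- housing_long: black housing fixed on the jig, 171 x 67 mm; recess 165 (x) x 61 mm (y) for the 160 mm panel. Origin: centre of its underside, 15 mm above the table; recess floor 6 mm above the origin, rim 6 mm above the floor: across both ends, on the long sides only the last 18 mm at each corner (open for fingers between). One housing, at random, is in the work bay, two in spare bays to its +y side
- bay (a point): centre of the work bay, on the fixed aluminium jig base's top face, 15 mm above the table; axes: the jig's, x along the housings. The base reaches 120 mm to -x, 130 to +x, 58 to -y, 217 to +y of it. The work bay has the yellow bar at its -x end and the red arm's pivot at its +x end
- keeper (a joint): red keeper arm, a flat bar 26 mm wide swinging level about an upright pivot; rad. 0: over the middle of the work bay, pointing to the jig's -x; grows clockwise from above to 1.6, pointing to +y, clear of the bay. Light friction, stays where left. Underside 38 mm, top 48 mm above the table (a seated panel's top: 33). Starts at 0 to 0.35
- keeper_knob (a point): middle of the arm's upright round black knob, 24 mm diameter, 50 mm tall (48 to 98 mm above the table), 100 mm from the pivot; this point is 77 mm above the table
- keeper_hinge (a point): on the arm's pivot axis, 108 mm to +x of the bay centre, at the height of the knob's point
- tray: fixed white tray 200 x 290 mm, 8 mm thick, with three foam strips along its x at y = -96, 0 and +96 mm, tops 20 mm above the table; origin at the centre of its underside
- timer: fixed grey curing timer box 90 x 85 mm, 45 mm high, with the green start button in the middle of its top; origin at the centre of its underside
- start (a joint): green start button, pushed down; m. 0 up, 0.006 fully down; spring, about 5 N fully down
- start_top (a point): middle of the top face of the green start button, 34 mm diameter
- solvent: bystander: white bottle, 56 mm diameter, 130 mm tall, loose; origin at its underside
- driver: bystander: yellow-handled screwdriver, 180 mm long, lying loose along its x
- jar: bystander: amber jar, 56 mm diameter, 55 mm tall, loose; origin at its underside

How it is judged:
By the outcome, as a careful person would: the job done as asked, in the order asked, and still so for the second after the job is handed in, with the robot touching nothing.
It also fails if it takes over 66 s, if anything falls off the work surface, if the arm or the gripper's body presses on something with over 40 N, if the wrist force passes 120 N, or if a joint passes its speed limit or range.

## Working session

There is one attempt and no reset: what is moved stays moved. The work goes in short steps, Python scripts to look and compute and a shell command to move; the robot and the scene stay as the last step left them, time stands still between calls to the robot, and variables do not carry over. Pictures are saved under pics/ and viewed, at most 10 in all, crops included, and the job is handed in when it is done.

```bash
mkdir -p pics; ls
python3 - <<'E'
from bench import *
import cv2,numpy as np
print(read_state())
for n in("top","scene"):
    p,d=get_image(n); cv2.imwrite(f"pics/{n}0.png",p[:,:,::-1]); np.savez(f"{n}0.npz",p=p,d=d); print(n,get_calibration(n))
E
```

```text
pics
{'clock': 0.0, 'joints': array([-9.39337322e-01,  3.85545719e-01,  6.62447229e-03, -5.22548369e-04,
       -1.19403687e+00, -2.58603184e-01]), 'joint_vel': array([ 0.00126533, -0.00084326,  0.0005554 , -0.00150401,  0.00088525,
       -0.00162175]), 'joint_efforts': array([-4.13047173e-04, -3.92290270e+01,  1.88400489e+01,  4.18612987e+00,
       -4.60226816e-03,  9.41533443e-06]), 'position': array([ 227.476374  , -581.48969459,  230.22412747]), 'ee_rot': array([-1.85255058e-01,  9.82689847e-01,  1.08015273e-03, -2.46118342e-04]), 'contact_force': array([ 0.22865273,  0.80801056, -0.60546331]), 'wrist_torque': array([-0.00181827,  0.02785961,  0.08404878]), 'grasp_force': 0.0, 'gripper_width': 85.52071733747438}
top {'intrinsics': array([[375.624899  ,   0.        , 259.41185785],
       [  0.        , 375.624899  , 194.60143949],
       [  0.        ,   0.        ,   1.        ]]), 'xyz': array([ 441.46054542,   -3.72718734, 1092.1480516 ]), 'attitude': array([-0.6963369 ,  0.71232722, -0.06776679,  0.05578988])}
scene {'intrinsics': array([[396.36819361,   0.        , 258.33095001],
       [  0.        , 396.36819361, 194.47809732],
       [  0.        ,   0.        ,   1.        ]]), 'xyz': array([1277.70174875,  430.07138959,  761.54729481]), 'attitude': array([ 0.41524849,  0.810855  , -0.36317611, -0.1954123 ])}
```

View pics/top0.png

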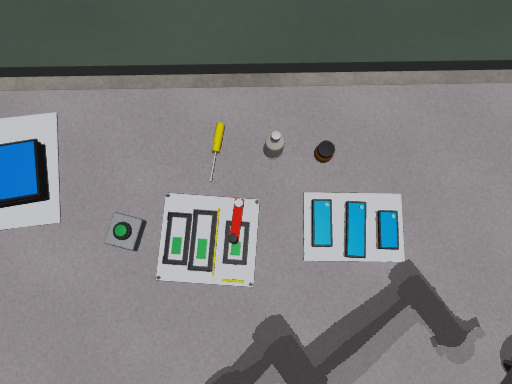

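View pics/scene0.png

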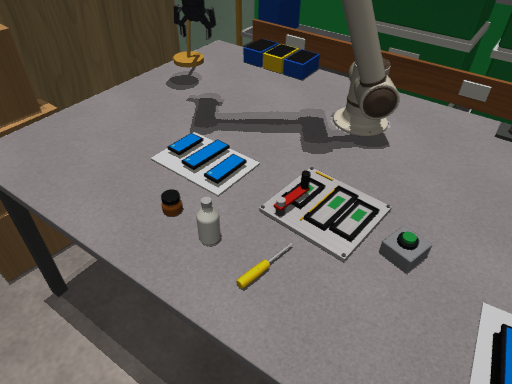

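The top view shows the jig at about (210,240) px. The work-bay housing, at about (236,243), is the shortest of the three. The red arm's pivot is at (239,203) and its knob at (233,239). The panels on the tray are at (322,223), (356,230) and (388,230), and the last is the shortest. The timer button is at (122,231). The scene view agrees with this.

```bash
cat > h.py <<'E'
import numpy as np,cv2
from scipy.spatial.transform import Rotation as R
def ray(px,c,z):
    """pixels -> points on the world plane z"""
    px=np.atleast_2d(np.array(px,float)); K=c["intrinsics"]
    d=np.c_[(px-K[:2,2])/K[0,0],np.ones(len(px))]@R.from_quat(c["attitude"]).as_matrix().T
    return c["xyz"]+d*((z-c["xyz"][2])/d[:,2])[:,None]
def blobs(m,amin=60):
    cs,_=cv2.findContours(m.astype(np.uint8),cv2.RETR_EXTERNAL,cv2.CHAIN_APPROX_NONE)
    return [c[:,0,:] for c in cs if cv2.contourArea(c)>amin]
def rect(pts):
    """centre, long, short, long-axis angle (deg, mod 180)"""
    (c,(a,b),t)=cv2.minAreaRect(pts[:,:2].astype(np.float32))
    if a<b: a,b,t=b,a,t+90
    return np.round(c,1),round(a,1),round(b,1),round((t+90)%180-90,2)
def masks(p):
    h=cv2.cvtColor(p,cv2.COLOR_RGB2HSV).astype(int);H,S,V=h[...,0],h[...,1],h[...,2]
    return dict(blue=(H>90)&(H<125)&(S>120)&(V>90),green=(H>45)&(H<80)&(S>120)&(V>70),
      red=((H<8)|(H>172))&(S>150)&(V>80),dark=(V<60),white=(S<40)&(V>170))
E
python3 - <<'E'
from h import *; from bench import get_calibration
f=np.load("top0.npz");p,d=f["p"],f["d"];c=get_calibration("top");m=masks(p)
for k,z in(("blue",32),("green",21),("red",48),("dark",27),("white",10)):
    for b in blobs(m[k]):
        print(k,b.mean(0).round(0),*rect(ray(b,c,z)))
for q in((322,223),(356,230),(388,230),(236,253),(122,231),(175,200),(310,200),(233,239),(300,300)):
    v=d[q[1],q[0]]; K=c["intrinsics"]; x=np.array([(q[0]-K[0,2])/K[0,0],(q[1]-K[1,2])/K[0,0],1])*v
    print(q,(c["xyz"]+R.from_quat(c["attitude"]).apply(x)).round(1))
E
```

```text
blue [389. 229.] [ 520.9 -387.2] 100.3 47.3 -2.83
blue [356. 229.] [ 524.9 -294.9] 151.4 46.0 -4.17
blue [322. 222.] [ 545.2 -199.8] 123.4 45.7 -2.83
blue [ 17. 170.] [717.2 670.7] 159.4 104.0 8.38
green [236. 249.] [479.   48.3] 33.6 22.5 -0.83
green [201. 248.] [480.1 143. ] 54.0 24.2 -5.49
green [176. 245.] [491.  214.3] 45.3 24.0 -5.67
green [120. 230.] [538.  372.5] 33.0 32.9 45.57
red [236. 221.] [552.9  43.3] 87.2 25.2 -8.74
dark [507. 365.] [ 147.6 -678.8] 30.5 21.6 -8.1
dark [122. 231.] [534.8 365.6] 50.1 48.2 64.92
dark [140. 235.] [520.7 316.1] 84.6 9.9 -16.84
dark [175. 235.] [510.5 211.6] 142.0 64.3 -5.39
dark [196. 226.] [528.3 144.1] 119.0 48.8 -4.79
dark [325. 149.] [ 760.9 -221.8] 51.1 47.3 -28.81
dark [ 32. 180.] [710.9 658.1] 185.2 136.4 8.59
dark [255.  68.] [1023.7  -31.9] 1568.9 31.6 -89.99
white [237. 247.] [495.2  46.1] 91.4 38.9 -6.32
white [218. 238.] [508.2 125.2] 273.9 248.5 84.6
white [353. 227.] [ 534.4 -293.6] 286.8 197.6 87.91
white [ 34. 171.] [724.2 650.7] 336.2 167.4 5.73
(322, 223) [ 543.1 -199.5   32.3]
(356, 230) [ 521.1 -294.8   32.6]
(388, 230) [ 519.  -385.8   32.3]
(236, 253) [465.   45.5  25.2]
(122, 231) [530.6 352.6  63.6]
(175, 200) [621.3 220.8  13.2]
(310, 200) [ 613.9 -172.5    6.6]
(233, 239) [500.   49.6  97.4]
(300, 300) [ 330.1 -132.    -2.4]
```

```bash
python3 -m creep '{"translation":[[4,3,1],[8.5,6,2],[13,9,3],[17.5,12,4],[22,15,5],[26,17.5,6],[28.4,19,6.5],[29.4,19.5,7]],"delta_rot":[[0,0,10],[0,0,20],[0,0,30],[0,0,40],[0,0,50],[0,0,60],[0,0,70],[0,0,78]],"hand":[8.5,8.5,8.5,8.5,8.5,8.5,8.5,8.5]}'
python3 -m creep '{"translation":[[0,0,0],[0,0,0],[0,0,0],[0,0,0],[0,0,0],[0,0,0],[0,0,0],[0,0,0]],"delta_rot":[[0,0,10],[0,0,20],[0,0,30],[0,0,40],[0,0,50],[0,0,60],[0,0,70],[0,0,77.5]],"hand":[8.5,8.5,8.5,8.5,8.5,8.5,8.5,8.5]}'
python3 - <<'E'
from h import *; from bench import *
s=read_state();c=get_calibration("wrist");p,d=get_image("wrist")
print(s["clock"],s["position"],R.from_quat(s["ee_rot"]).as_matrix().round(3),c,s["joints"].round(2))
cv2.imwrite("pics/w1.png",p[:,:,::-1]); np.savez("w1.npz",p=p,d=d)
for k,z in(("blue",32),("dark",30)):
    for b in blobs(masks(p)[k],300):
        print(k,b.mean(0).round(0),*rect(ray(b,c,z)))
E
```

```text
clock: 1.1
position: [523.0, -385.5, 300.5]
ee_rot: [0.765, -0.644, -0.001, 0.0]
contact_force: [-1.0, -0.5, 0.1]
gripper_width: 84.7
grasp_force: 0.0
clock: 2.1
position: [521.4, -386.9, 300.5]
ee_rot: [1.0, -0.025, -0.001, -0.0]
contact_force: [0.4, -0.1, -0.3]
gripper_width: 85.0
grasp_force: 0.0
2.1 [ 521.44250728 -386.85048233  300.5407191 ] [[ 0.999 -0.05  -0.001]
 [-0.05  -0.999  0.001]
 [-0.001 -0.001 -1.   ]] {'intrinsics': array([[284.30826809,   0.        , 257.67231609],
       [  0.        , 284.30826809, 190.25149048],
       [  0.        ,   0.        ,   1.        ]]), 'xyz': array([ 603.55410929, -391.19448684,  442.42073409]), 'attitude': array([-0.68030797,  0.71554243,  0.11525907, -0.10906626])} [-0.39  0.39  0.19 -0.   -1.37  1.91]
blue [258. 152.] [ 524.3 -387.9] 98.7 46.7 -2.75
blue [195. 151.] [ 527.8 -295.7] 151.1 47.2 -4.89
blue [127. 141.] [ 548.3 -200.2] 125.2 46.3 -2.21
dark [257. 331.] [ 222.5 -366.7] 1005.5 307.3 87.16
dark [  3. 195.] [478.8   2.7] 91.0 18.2 -18.76
dark [258. 151.] [ 525.  -387.8] 107.9 54.9 -3.11
dark [196. 150.] [ 528.4 -296.4] 157.6 56.4 -4.45
dark [ 22. 165.] [504.2 -33.7] 233.5 9.1 -4.99
dark [129. 140.] [ 548.7 -201.7] 133.1 58.3 -2.34
```

```bash
python3 -m creep '{"translation":[[-0.3,5,0],[-0.6,11,0],[-1,17,0],[-1.4,23,0],[-1.8,29,0],[-2.2,35,0],[-2.6,40,0],[-2.6,43.3,0]],"delta_rot":[[0,0,0],[0,0,0],[0,0,-1],[0,0,-2],[0,0,-2.4],[0,0,-2.4],[0,0,-2.4],[0,0,-2.4]],"hand":[8.5,8.5,8,7,6,5,4.4,4.4]}'
python3 -m creep '{"translation":[[0,0,0],[0,0,0]],"delta_rot":[[0,0,0],[0,0,0]],"hand":[4.4,4.4]}'
python3 - <<'E'
from h import *; from bench import *
s=read_state();c=get_calibration("wrist");p,d=get_image("wrist")
print(s["clock"],s["position"],s["joints"].round(2))
cv2.imwrite("pics/w2.png",cv2.resize(p[:,:,::-1],(768,576))); np.savez("w2.npz",p=p,d=d,xyz=c["xyz"],att=c["attitude"])
m=masks(p)
for k,z in(("red",48),("green",21),("green",51),("dark",27),("white",15)):
    for b in blobs(m[k],150):
        print(k,z,b.mean(0).round(0),*rect(ray(b,c,z)))
E
```

```text
clock: 3.15
position: [495.0, 48.0, 301.3]
ee_rot: [0.999, -0.048, -0.0, -0.0]
contact_force: [0.0, -0.4, 0.1]
gripper_width: 44.3
grasp_force: 0.0
clock: 3.4
position: [495.5, 45.6, 301.1]
ee_rot: [0.999, -0.049, -0.0, 0.0]
contact_force: [-0.9, 0.6, -0.6]
gripper_width: 44.1
grasp_force: 0.0
3.4 [495.47615019  45.62041837 301.07181867] [ 0.42  0.12 -0.17  0.   -1.28  1.05]
red 48 [255. 112.] [555.   43.7] 94.9 25.7 -8.39
green 21 [259. 166.] [481.3  47.9] 35.6 24.6 -5.61
green 21 [195. 168.] [483.3 143.1] 53.2 25.2 -5.57
green 21 [147. 166.] [494.3 214.1] 45.1 25.5 -5.46
green 21 [ 23. 153.] [531.4 394.4] 36.6 35.1 31.22
green 51 [259. 166.] [488.1  47.2] 33.1 22.8 -5.61
green 51 [195. 168.] [490.  135.6] 49.4 23.4 -5.57
green 51 [147. 166.] [500.2 201.6] 41.9 23.7 -5.46
green 51 [ 23. 153.] [534.7 369. ] 34.0 32.6 31.22
dark 27 [257. 328.] [203.8  78.1] 1013.4 327.7 84.36
dark 27 [ 33. 150.] [534.7 374. ] 54.6 51.4 -78.56
dark 27 [256. 160.] [496.9  46.4] 114.9 65.4 -5.59
dark 27 [ 59. 134.] [535.8 350.8] 98.5 95.2 73.85
dark 27 [145. 150.] [513.9 209.9] 142.8 69.5 -5.61
dark 27 [193. 147.] [506.9 139.6] 169.4 67.8 -5.61
dark 27 [486. 117.] [ 527.9 -293.5] 158.8 61.8 -4.72
dark 27 [429.  97.] [ 548.4 -198.6] 134.0 59.2 -2.37
white 15 [370. 364.] [  53.7 -125. ] 159.2 53.6 29.25
white 15 [143. 368.] [ 95.6 299.2] 159.1 53.5 -40.48
white 15 [261. 174.] [470.9  48.9] 43.0 41.5 -2.47
white 15 [ 35. 149.] [533.2 380.8] 89.5 84.1 -16.35
white 15 [142. 139.] [529.6 213.2] 86.7 41.4 -5.5
white 15 [189. 121.] [547.2 138.3] 62.0 41.5 -5.49
white 15 [427.  12.] [ 661.3 -196.3] 35.7 22.8 59.68
white 15 [206. 137.] [411.8  36.3] 907.0 588.2 81.14
```

View pics/w2.png

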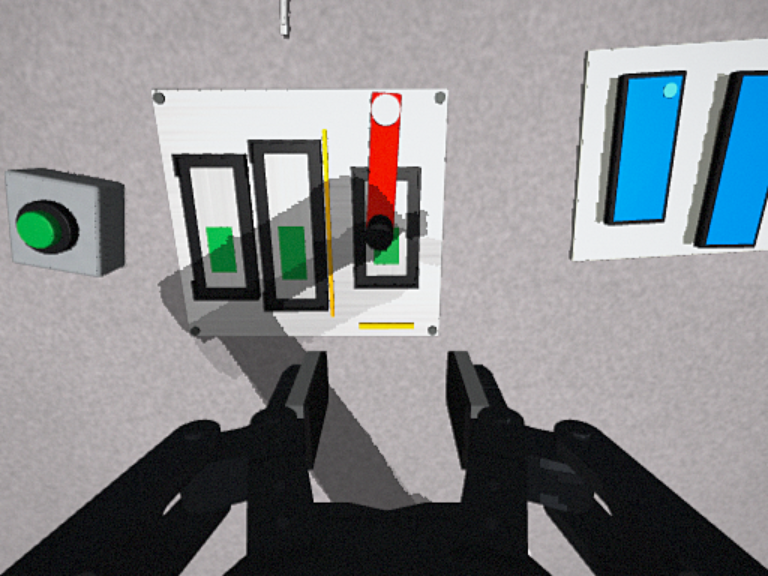

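The picture shows the work-bay housing at about (387,228) px (768-px scale) and the pivot at (385,108). The knob is at (379,230), the arm is nearly in line, and the fingers are clear.

Run:
```python
from h import *; from bench import *
f=np.load("w2.npz");c=get_calibration("wrist");c["xyz"],c["attitude"]=f["xyz"],f["att"]
print("knob top",ray([[379/1.5,230/1.5]],c,98),"pivot cap",ray([[385/1.5,108/1.5]],c,55),"button",ray([[25,153.5]],c,52))
H=np.array([604.4,36.0]); P=read_state()["position"][:2]
k=lambda th:H+100*np.array([-np.cos(np.radians(5.55)+th),np.sin(np.radians(5.55)+th)])
print("to knob cm",((k(.05)-P)/10).round(2),k(.05))
for i in range(17):
    th=.05+1.55*i/16; print(i,((k(th)-k(.05))/10).round(2),round(-np.degrees(th-.05),1))
```

```text
knob top [[512.13401481  50.05852682  98.        ]] pivot cap [[606.74909128  35.87013898  55.        ]] button [[534.11814455 366.28973245  52.        ]]
to knob cm [1.   0.54] [505.47654064  50.6338371 ]
0 [0. 0.] -0.0
1 [0.19 0.95] -5.6
2 [0.47 1.88] -11.1
3 [0.83 2.77] -16.7
4 [1.29 3.63] -22.2
5 [1.82 4.44] -27.8
6 [2.43 5.19] -33.3
7 [3.11 5.88] -38.9
8 [3.85 6.5 ] -44.4
9 [4.65 7.05] -50.0
10 [5.5  7.52] -55.5
11 [6.39 7.9 ] -61.1
12 [7.31 8.2 ] -66.6
13 [8.25 8.4 ] -72.2
14 [9.22 8.51] -77.7
15 [10.18  8.53] -83.3
16 [11.15  8.46] -88.8
```

```bash
python3 -m creep '{"translation":[[0.6,0.3,-4],[1.15,0.5,-9],[1.15,0.5,-14],[1.15,0.5,-18],[1.15,0.5,-21],[1.15,0.5,-23],[1.15,0.5,-23.8],[1.15,0.5,-23.8]],"delta_rot":[[0,0,-2.8],[0,0,-2.8],[0,0,-2.8],[0,0,-2.8],[0,0,-2.8],[0,0,-2.8],[0,0,-2.8],[0,0,-2.8]],"hand":[4.4,4.4,4.4,4.4,4.4,4.4,3.0,3.0]}'
python3 -m creep '{"translation":[[0,0,0],[0.1,0.5,0],[0.2,0.95,0],[0.3,1.4,0],[0.47,1.9,0],[0.83,2.8,0],[1.3,3.6,0],[1.8,4.4,0]],"delta_rot":[[0,0,0],[0,0,-3],[0,0,-6],[0,0,-8],[0,0,-11],[0,0,-17],[0,0,-22],[0,0,-28]],"hand":[3.0,3.0,3.0,3.0,3.0,3.0,3.0,3.0]}'
```

```text
clock: 4.45
position: [507.3, 50.3, 63.3]
ee_rot: [0.997, -0.073, -0.0, 0.0]
contact_force: [-0.5, 0.0, -0.5]
gripper_width: 30.1
grasp_force: 0.0
clock: 5.45
position: [525.5, 95.1, 64.4]
ee_rot: [0.95, -0.313, 0.001, -0.0]
contact_force: [-0.6, -1.6, 0.3]
gripper_width: 29.8
grasp_force: 0.5
```

```bash
python3 -m creep '{"translation":[[0.6,0.75,0],[1.3,1.45,0],[2.0,2.1,0],[2.8,2.6,0],[3.7,3.1,0],[4.6,3.5,0],[5.5,3.8,0],[6.4,4.0,0]],"delta_rot":[[0,0,-5.5],[0,0,-11],[0,0,-16.5],[0,0,-22],[0,0,-28],[0,0,-33],[0,0,-39],[0,0,-44]],"hand":[3.0,3.0,3.0,3.0,3.0,3.0,3.0,3.0]}'
python3 -m creep '{"translation":[[0.6,0.1,0],[1.2,0.15,0],[1.8,0.15,0],[2.4,0.15,0],[2.7,0.1,0],[3.0,0.05,0],[3.0,0.05,0]],"delta_rot":[[0,0,-4],[0,0,-7],[0,0,-10],[0,0,-14],[0,0,-16],[0,0,-17],[0,0,-17]],"hand":[3.0,3.0,3.0,3.0,3.0,3.0,3.4]}'
```

```text
clock: 6.45
position: [589.2, 134.8, 64.2]
ee_rot: [0.763, -0.646, 0.0, -0.0]
contact_force: [-0.4, -1.2, 0.5]
gripper_width: 29.7
grasp_force: 0.5
clock: 7.32
position: [619.6, 135.6, 63.7]
ee_rot: [-0.661, 0.751, -0.0, 0.001]
contact_force: [0.6, 0.3, -0.2]
gripper_width: 34.3
grasp_force: 0.0
```

```bash
python3 -m creep '{"translation":[[0,0,3],[0,0,7.5],[-1,-1,12],[-4,-3,16],[-7,-5,19],[-10,-7,19.6],[-12,-8.5,19.6],[-12.4,-9,19.6]],"delta_rot":[[0,0,0],[0,0,8],[0,0,18],[0,0,28],[0,0,38],[0,0,48],[0,0,58],[0,0,68]],"hand":[4.5,6,8,8.5,8.5,8.5,8.5,8.5]}'
python3 -m creep '{"translation":[[0,0,0],[0,0,0],[0,0,0],[0,0,0],[0,0,0]],"delta_rot":[[0,0,10],[0,0,20],[0,0,23.7],[0,0,23.7],[0,0,23.7]],"hand":[8.5,8.5,8.5,8.5,8.5]}'
python3 - <<'E'
from h import *; from bench import *
s=read_state();c=get_calibration("wrist");p,d=get_image("wrist")
print(s["clock"],s["position"],s["ee_rot"].round(4))
cv2.imwrite("pics/w3.png",cv2.resize(p[:,:,::-1],(768,576))); np.savez("w3.npz",p=p,d=d,xyz=c["xyz"],att=c["attitude"])
m=masks(p)
for k,z in(("red",48),("dark",27)):
    for b in blobs(m[k],150):
        print(k,z,b.mean(0).round(0),*rect(ray(b,c,z)))
E
```

```text
clock: 8.32
position: [494.0, 44.7, 260.2]
ee_rot: [0.968, -0.25, 0.001, -0.001]
contact_force: [0.0, -0.3, -0.4]
gripper_width: 84.7
grasp_force: 0.0
clock: 8.95
position: [495.2, 45.5, 259.4]
ee_rot: [0.999, -0.05, 0.0, -0.0]
contact_force: [-0.2, 0.9, -0.4]
gripper_width: 85.0
grasp_force: 0.0
8.95 [495.16785224  45.49394682 259.40884118] [ 9.988e-01 -4.960e-02  2.000e-04 -1.000e-04]
red 48 [208.  71.] [611.8  90.3] 106.7 25.3 82.72
dark 27 [257. 332.] [233.4  75.6] 910.9 278.1 84.31
dark 27 [ 13. 158.] [529.3 368.7] 55.2 38.6 -21.48
dark 27 [254. 168.] [496.8  46.4] 116.9 65.2 -5.87
dark 27 [ 43. 143.] [532.8 340.4] 96.4 81.1 -16.0
dark 27 [134. 155.] [513.7 209.8] 145.2 70.0 -5.61
dark 27 [187. 154.] [506.5 139.5] 169.4 68.5 -5.7
dark 27 [161.  65.] [624.1 149.7] 42.0 27.0 66.5
dark 27 [501. 119.] [ 521.6 -264.2] 154.6 35.2 9.83
dark 27 [448.  96.] [ 548.4 -198.4] 134.2 60.2 -2.4
```

View pics/w3.png

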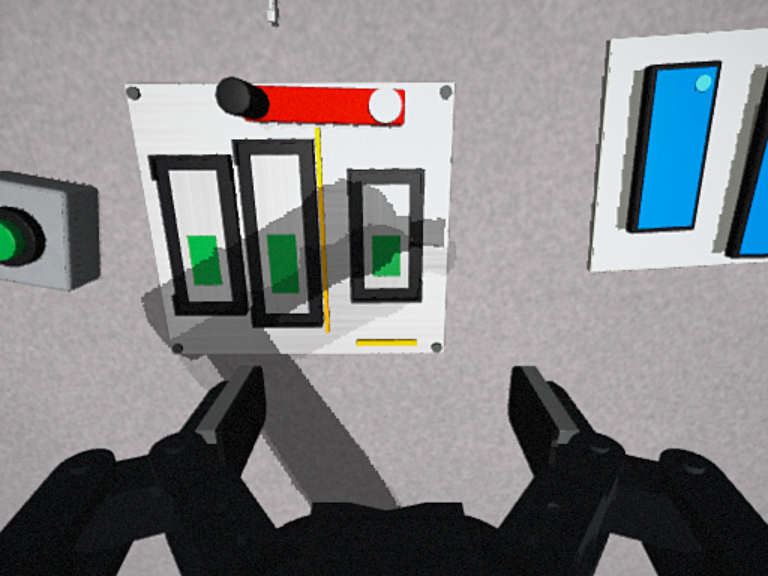

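The picture shows the red arm swung out to +y, with its knob at (237,97) px. The work-bay housing is clear and empty at (387,236).

Run:
```python
from h import *; from bench import *
f=np.load("w3.npz");c=get_calibration("wrist");c["xyz"],c["attitude"]=f["xyz"],f["att"];p=f["p"]
V=p.max(2)
for t in(60,75,85,95):
    for b in blobs(V<t,800):
        if abs(b.mean(0)-[256,160]).max()<30: r=ray(b,c,27);print(t,*rect(r))
u=np.array([np.cos(np.radians(-5.6)),np.sin(np.radians(-5.6))]);v=np.array([-u[1],u[0]])
Rm=R.from_quat(c["attitude"]).as_matrix()
def proj(P):
    q=(P-c["xyz"])@Rm; K=c["intrinsics"]; return q[:,:2]/q[:,2:]*K[0,0]+K[:2,2]
def prof(o,dirn,n,z):
    P=np.array([[*(o+dirn*s),z] for s in n]); q=proj(P).astype(np.float32)
    return cv2.remap(V,q[:,0:1],q[:,1:2],cv2.INTER_LINEAR)[:,0]
o=np.array([496.8,46.4]); n=np.arange(-72,73,2)
for off in(-20,20): print("x",off,list(zip(n.tolist(),prof(o+off*v,u,n,27).tolist())))
n=np.arange(-44,45,2)
for off in(-52,48): print("y",off,list(zip(n.tolist(),prof(o+off*u,v,n,27).tolist())))
```

```text
60 [496.8  46.4] 116.9 65.2 -5.87
75 [498.7  46.4] 120.4 65.7 -5.45
85 [498.8  46.4] 120.4 66.1 -5.16
95 [498.6  46.4] 120.8 66.3 -5.23
x -20 [(-72, 235), (-70, 235), (-68, 234), (-66, 234), (-64, 234), (-62, 241), (-60, 207), (-58, 79), (-56, 20), (-54, 30), (-52, 46), (-50, 47), (-48, 39), (-46, 45), (-44, 141), (-42, 183), (-40, 176), (-38, 175), (-36, 171), (-34, 173), (-32, 169), (-30, 173), (-28, 170), (-26, 166), (-24, 159), (-22, 168), (-20, 169), (-18, 168), (-16, 166), (-14, 162), (-12, 162), (-10, 125), (-8, 60), (-6, 68), (-4, 65), (-2, 69), (0, 79), (2, 79), (4, 84), (6, 102), (8, 101), (10, 101), (12, 103), (14, 98), (16, 100), (18, 102), (20, 96), (22, 107), (24, 176), (26, 214), (28, 210), (30, 213), (32, 211), (34, 193), (36, 193), (38, 192), (40, 187), (42, 185), (44, 184), (46, 180), (48, 176), (50, 93), (52, 79), (54, 83), (56, 84), (58, 81), (60, 75), (62, 154), (64, 242), (66, 237), (68, 236), (70, 237), (72, 238)]
x 20 [(-72, 211), (-70, 208), (-68, 208), (-66, 210), (-64, 206), (-62, 214), (-60, 168), (-58, 59), (-56, 11), (-54, 39), (-52, 44), (-50, 44), (-48
[... 925 characters left out ...]
44), (8, 41), (10, 41), (12, 42), (14, 47), (16, 44), (18, 46), (20, 44), (22, 41), (24, 44), (26, 44), (28, 41), (30, 33), (32, 53), (34, 169), (36, 207), (38, 204), (40, 204), (42, 203), (44, 203)]
y 48 [(-44, 237), (-42, 237), (-40, 237), (-38, 238), (-36, 240), (-34, 218), (-32, 65), (-30, 40), (-28, 82), (-26, 79), (-24, 78), (-22, 75), (-20, 176), (-18, 239), (-16, 232), (-14, 233), (-12, 233), (-10, 233), (-8, 234), (-6, 240), (-4, 236), (-2, 218), (0, 223), (2, 217), (4, 217), (6, 222), (8, 216), (10, 215), (12, 222), (14, 151), (16, 158), (18, 134), (20, 89), (22, 24), (24, 32), (26, 30), (28, 30), (30, 24), (32, 36), (34, 133), (36, 148), (38, 148), (40, 148), (42, 147), (44, 143)]
```

```bash
python3 -m creep '{"translation":[[0.3,-4,0],[0.6,-10,0],[1,-16,0],[1.4,-22,0],[1.8,-28,0],[2.2,-34,0],[2.6,-39,-2],[2.7,-42,-5]],"delta_rot":[[0,0,0],[0,0,0.5],[0,0,1],[0,0,1.6],[0,0,2.6],[0,0,2.6],[0,0,2.6],[0,0,2.6]],"hand":[8.5,8.5,8,7.4,7,7,7,7]}'
python3 -m creep '{"translation":[[0,-1.3,-2],[0,-1.3,-5],[0,-1.3,-7],[0,-1.3,-7]],"delta_rot":[[0,0,0],[0,0,0],[0,0,0],[0,0,0]],"hand":[6.6,6.6,6.6,6.6]}'
python3 - <<'E'
from h import *; from bench import *
s=read_state();c=get_calibration("wrist");p,d=get_image("wrist")
print(s["clock"],s["position"],s["ee_rot"].round(4),s["gripper_width"])
cv2.imwrite("pics/w4.png",cv2.resize(p[:,:,::-1],(768,576))); np.savez("w4.npz",p=p,d=d,xyz=c["xyz"],att=c["attitude"])
m=masks(p)
for k,z in(("blue",32),("dark",30)):
    for b in blobs(m[k],300): print(k,z,b.mean(0).round(0),*rect(ray(b,c,z)))
# depth cloud: points on fingers below the palm
v,u=np.mgrid[0:384,0:512];K=c["intrinsics"]
X=np.stack([(u-K[0,2])/K[0,0]*d,(v-K[1,2])/K[0,0]*d,d],-1)@R.from_quat(c["attitude"]).as_matrix().T+c["xyz"]
rel=(X-s["position"])
ok=(d>0)&(X[...,2]>60)&(abs(rel[...,0])<20)&(abs(rel[...,1])<70)
for sg in(-1,1):
    q=rel[ok&(sg*rel[...,1]>0)]; print(sg,len(q),np.percentile(q[:,2],[0,1,3,10]).round(1), q[q[:,2]<np.percentile(q[:,2],5)].mean(0).round(1) if len(q) else 0)
E
```

```text
clock: 10.0
position: [522.5, -377.4, 209.2]
ee_rot: [1.0, -0.028, 0.001, 0.001]
contact_force: [1.2, 0.6, -0.3]
gripper_width: 70.2
grasp_force: 0.0
clock: 10.5
position: [521.4, -386.4, 137.6]
ee_rot: [1.0, -0.026, -0.002, -0.001]
contact_force: [0.9, 0.7, 0.6]
gripper_width: 66.2
grasp_force: 0.0
10.5 [ 521.41100685 -386.4401467   137.60093547] [ 9.997e-01 -2.630e-02 -1.800e-03 -8.000e-04] 66.19042876812135
blue 32 [259. 184.] [ 524.1 -387.8] 100.5 46.6 -2.97
blue 32 [156. 176.] [ 527.8 -295.6] 150.5 46.6 -4.91
blue 32 [ 48. 166.] [ 548.7 -200.3] 124.1 46.3 -2.35
dark 30 [259. 181.] [ 524.9 -387.8] 108.6 55.3 -2.9
dark 30 [241. 298.] [ 441.2 -378.7] 609.7 324.5 87.09
dark 30 [ 51. 163.] [ 548.8 -203. ] 133.1 60.5 -2.35
-1 17423 [ 5.7 13.5 21.6 43. ] [  4.7 -36.3  19.3]
1 14730 [ 5.8 12.7 20.  38.6] [ 8.4 35.5 17.9]
```

View pics/w4.png

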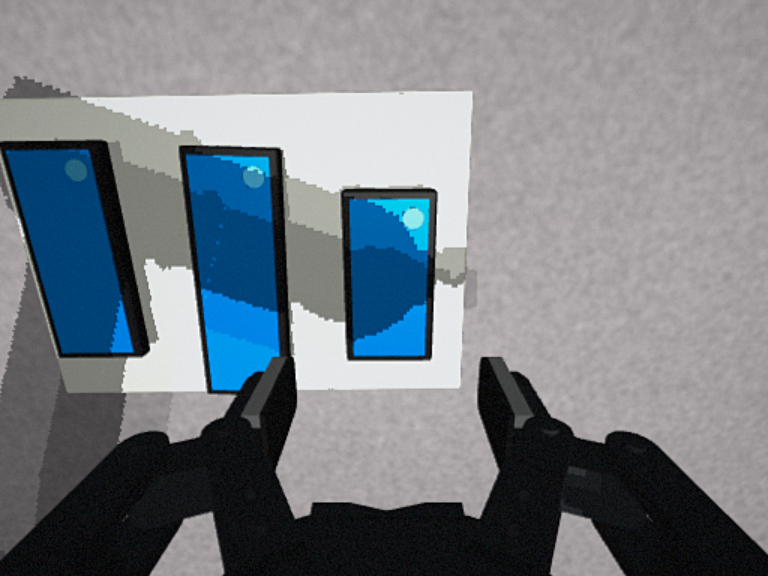

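The picture shows the short panel at about (390,274) px, between and ahead of the two fingers. Its neighbour's edge at about (285,250) is clear of them.

```bash
python3 -m creep '{"translation":[[0,-0.1,-4],[0,-0.1,-8],[0,-0.1,-10],[0,-0.1,-11],[0,-0.1,-11.6],[0,-0.1,-11.9],[0,-0.1,-11.9],[0,-0.1,-11.9]],"delta_rot":[[0,0,0],[0,0,0],[0,0,0],[0,0,0],[0,0,0],[0,0,0],[0,0,0],[0,0,0]],"hand":[6.6,6.6,6.6,6.6,6.6,6.4,6.2,6.0]}'
python3 -m creep '{"translation":[[0,0,0],[0,0,0]],"delta_rot":[[0,0,0],[0,0,0]],"hand":[5.8,5.7]}'
```

```text
clock: 11.55
position: [522.5, -388.8, 21.0]
ee_rot: [1.0, -0.026, 0.001, 0.0]
contact_force: [-0.3, 0.7, 0.9]
gripper_width: 59.9
grasp_force: 0.0
clock: 11.8
position: [522.3, -388.4, 20.6]
ee_rot: [1.0, -0.027, 0.0, -0.0]
contact_force: [0.1, 1.1, 0.5]
gripper_width: 57.3
grasp_force: 0.5
```

```bash
python3 -m creep '{"translation":[[0,0.05,-0.1],[0,0.05,-0.2],[0,0.05,-0.2]],"delta_rot":[[0,0,0],[0,0,0],[0,0,0]],"hand":[5.7,5.65,5.6]}'
python3 -m creep '{"translation":[[0,0,0],[0,0,0]],"delta_rot":[[0,0,0],[0,0,0]],"hand":[5.55,5.55]}'
```

```text
clock: 12.18
position: [522.0, -387.9, 18.1]
ee_rot: [1.0, -0.027, -0.0, -0.0]
contact_force: [0.2, 0.6, -0.2]
gripper_width: 55.9
grasp_force: 0.7
clock: 12.42
position: [522.0, -388.0, 18.1]
ee_rot: [1.0, -0.027, -0.0, -0.0]
contact_force: [-0.1, -0.4, -0.9]
gripper_width: 55.7
grasp_force: 10.7
```

Force grows with the commanded overlap, so I close a little further.

```bash
python3 -m creep '{"translation":[[0,0,0],[0,0,0]],"delta_rot":[[0,0,0],[0,0,0]],"hand":[5.5,5.5]}'
```

```text
clock: 12.68
position: [522.1, -388.0, 18.2]
ee_rot: [1.0, -0.027, -0.0, -0.0]
contact_force: [-1.2, 0.5, -0.8]
gripper_width: 55.5
grasp_force: 21.2
```

```bash
python3 -m creep '{"translation":[[0,0,0],[0,0,0.3],[0,0,1],[0,0,2.5],[0,0.5,4.5],[-0.1,2,7],[-0.2,5,9],[-0.4,9,10]],"delta_rot":[[0,0,0],[0,0,0],[0,0,0],[0,0,0],[0,0,0],[0,0,0],[0,0,0],[0,0,0]],"hand":[5.48,5.48,5.48,5.48,5.48,5.48,5.48,5.48]}'
python3 -m creep '{"translation":[[-0.2,5,0],[-0.5,10,0],[-0.8,15,0],[-1.1,20,0],[-1.5,25,0],[-1.8,29.5,0],[-2,33,0],[-2.2,34.45,0]],"delta_rot":[[0,0,0],[0,0,0],[0,0,-0.5],[0,0,-1],[0,0,-1.5],[0,0,-2],[0,0,-2.4],[0,0,-2.4]],"hand":[5.48,5.48,5.48,5.48,5.48,5.48,5.48,5.48]}'
python3 -m creep '{"translation":[[0,0,-2],[0,0,-4],[0,0,-5],[0,0,-5],[0,0,-5]],"delta_rot":[[0,0,0],[0,0,0],[0,0,0],[0,0,0],[0,0,0]],"hand":[5.48,5.48,5.48,5.48,5.48]}'
python3 - <<'E'
from h import *; from bench import *
s=read_state();c=get_calibration("wrist");p,d=get_image("wrist")
print(s["clock"],s["position"],s["ee_rot"].round(4),s["gripper_width"])
cv2.imwrite("pics/w5.png",cv2.resize(p[:,:,::-1],(768,576))); np.savez("w5.npz",p=p,d=d,xyz=c["xyz"],att=c["attitude"])
z=s["position"][2]+14
for b in blobs(masks(p)["blue"],300): print(z,b.mean(0).round(0),*rect(ray(b,c,z)))
V=p.max(2)
for t in(60,80):
  for b in blobs((V<t),150): print(t,b.mean(0).round(0),*rect(ray(b,c,27)))
E
```

```text
clock: 13.68
position: [519.2, -297.8, 121.4]
ee_rot: [1.0, -0.027, 0.002, 0.001]
contact_force: [-0.7, 0.3, -2.1]
gripper_width: 55.7
grasp_force: 25.5
clock: 14.68
position: [496.5, 48.5, 119.9]
ee_rot: [0.999, -0.046, 0.001, -0.001]
contact_force: [-0.2, 0.5, -1.2]
gripper_width: 55.4
grasp_force: 25.5
clock: 15.3
position: [496.8, 46.4, 69.2]
ee_rot: [0.999, -0.048, 0.001, -0.0]
contact_force: [0.3, -0.2, -2.5]
gripper_width: 55.2
grasp_force: 25.5
15.3 [496.8133282   46.44314196  69.15075367] [ 9.989e-01 -4.750e-02  8.000e-04 -3.000e-04] 55.18993232870048
83.15075367148722 [258. 247.] [499.2  46.2] 99.6 46.2 -5.33
60 [196. 261.] [462.3  51.9] 447.6 242.2 84.58
60 [38. 29.] [627.4 158.7] 48.9 29.3 73.57
80 [191. 259.] [462.3  51.9] 447.6 242.2 84.58
80 [38. 29.] [627.3 158.7] 48.8 29.4 73.17
```

View pics/w5.png

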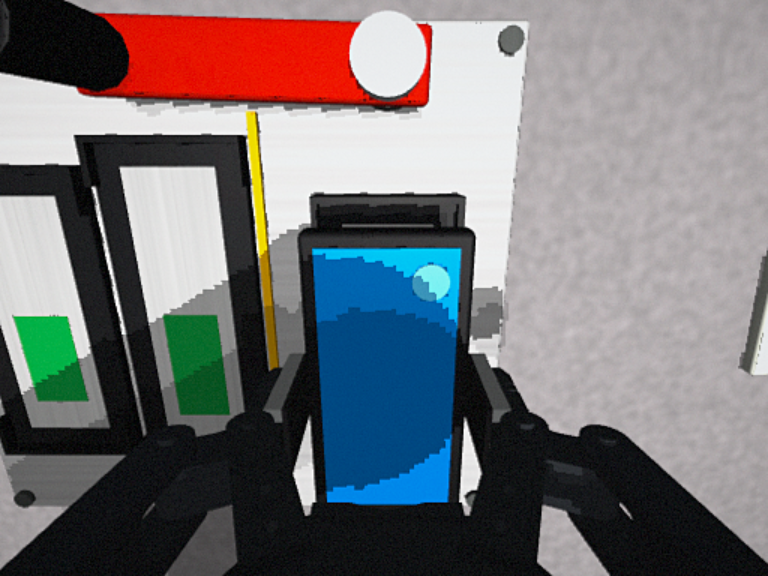

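The picture shows the panel held level between the fingers, its far edge at about row 230. The work-bay housing's far rim is visible behind it at rows 195–225, columns 310–465.

Run:
```python
from h import *; from bench import *
f=np.load("w5.npz");c=get_calibration("wrist");c["xyz"],c["attitude"]=f["xyz"],f["att"]
u=np.array([np.cos(np.radians(-5.5)),np.sin(np.radians(-5.5))]);v=np.array([-u[1],u[0]])
for n,q,z in(("housing far rim",[[310,195],[465,195]],27),("panel far",[[300,231],[474,231]],82.5)):
    P=ray(np.array(q)/1.5,c,z)[:,:2]-[498.4,46.2]; print(n,(P@np.c_[u,v]).round(1))
```

```text
housing far rim [[ 60.4  32.7]
 [ 60.4 -33.2]]
panel far [[ 55.6  26.5]
 [ 55.6 -26.5]]
```

```bash
python3 -m creep '{"translation":[[-0.05,0,-1.5],[-0.05,0,-2.8],[-0.05,0,-3.5],[-0.05,0,-4.0],[-0.05,0,-4.3],[-0.05,0,-4.6],[-0.05,0,-4.75],[-0.05,0,-4.75]],"delta_rot":[[0,0,-0.2],[0,0,-0.2],[0,0,-0.2],[0,0,-0.2],[0,0,-0.2],[0,0,-0.2],[0,0,-0.2],[0,0,-0.2]],"hand":[5.48,5.48,5.48,5.48,5.48,5.48,5.48,5.48]}'
python3 -m creep '{"translation":[[0,0,-0.1],[0,0,-0.15],[0,0,-0.15]],"delta_rot":[[0,0,0],[0,0,0],[0,0,0]],"hand":[5.48,5.48,5.48]}'
```

```text
clock: 16.35
position: [495.7, 46.5, 20.8]
ee_rot: [0.999, -0.049, 0.0, -0.0]
contact_force: [-0.5, -0.7, -1.9]
gripper_width: 55.1
grasp_force: 25.5
clock: 16.73
position: [495.6, 46.5, 19.3]
ee_rot: [0.999, -0.049, -0.0, 0.0]
contact_force: [0.0, 0.2, -1.7]
gripper_width: 55.7
grasp_force: 25.5
```

```bash
python3 -m creep '{"translation":[[0,0,-0.05],[0,0,-0.05]],"delta_rot":[[0,0,0],[0,0,0]],"hand":[5.48,5.48]}'
python3 -m creep '{"translation":[[0,0,-0.05],[0,0,-0.05]],"delta_rot":[[0,0,0],[0,0,0]],"hand":[5.48,5.48]}'
```

```text
clock: 16.98
position: [495.7, 46.4, 19.2]
ee_rot: [0.999, -0.049, 0.0, -0.0]
contact_force: [-1.5, 0.2, 2.3]
gripper_width: 55.1
grasp_force: 26.0
clock: 17.23
position: [495.7, 46.5, 19.2]
ee_rot: [0.999, -0.049, 0.0, -0.0]
contact_force: [-2.3, 0.4, 7.5]
gripper_width: 55.1
grasp_force: 26.4
```

Seated: the weight is off the gripper and the contact is light. I open gently and rise.

```bash
python3 -m creep '{"translation":[[0,0,0.05],[0,0,0.05],[0,0,0.05],[0,0,0.05],[0,0,0.05],[0,0,0.05]],"delta_rot":[[0,0,0],[0,0,0],[0,0,0],[0,0,0],[0,0,0],[0,0,0]],"hand":[5.5,5.6,5.7,5.8,6.0,6.2]}'
python3 -m creep '{"translation":[[0,0,0.5],[0,0,2],[0,0,5],[0,0,10],[0,0,15],[0,0,20],[0,0,24],[0,0,24]],"delta_rot":[[0,0,0],[0,0,0],[0,0,0],[0,0,0],[0,0,0],[0,0,0],[0,0,0],[0,0,0]],"hand":[6.2,6.2,6.2,6.2,6.2,5,4.4,4.4]}'
python3 - <<'E'
from h import *; from bench import *
s=read_state();c=get_calibration("wrist");p,d=get_image("wrist")
print(s["clock"],s["position"],s["ee_rot"].round(4))
cv2.imwrite("pics/w6.png",cv2.resize(p[:,:,::-1],(768,576))); np.savez("w6.npz",p=p,d=d,xyz=c["xyz"],att=c["attitude"])
m=masks(p)
for b in blobs(m["blue"],1000):
    print(b.mean(0).round(0),*rect(ray(b,c,33)))
K=c["intrinsics"];v,u=np.mgrid[0:384,0:512]
X=np.stack([(u-K[0,2])/K[0,0]*d,(v-K[1,2])/K[0,0]*d,d],-1)@R.from_quat(c["attitude"]).as_matrix().T+c["xyz"]
q=X[m["blue"]&(abs(X[...,0]-498)<60)&(abs(X[...,1]-46)<35)]
A=np.c_[q[:,:2]-[498,46],np.ones(len(q))];print("plane",np.linalg.lstsq(A,q[:,2],rcond=None)[0].round(4))
for b in blobs(m["red"],300): print("red",*rect(ray(b,c,48)))
E
```

```text
clock: 17.98
position: [495.7, 46.5, 18.7]
ee_rot: [0.999, -0.049, -0.0, 0.0]
contact_force: [-0.5, 0.4, 0.5]
gripper_width: 62.3
grasp_force: 0.0
clock: 18.98
position: [497.3, 46.9, 262.9]
ee_rot: [0.999, -0.049, 0.004, -0.002]
contact_force: [-0.6, 0.9, -1.1]
gripper_width: 44.1
grasp_force: 0.0
18.975 [497.28263124  46.90878786 262.9493408 ] [ 0.9988 -0.049   0.0041 -0.0016]
[259. 161.] [497.9  46.1] 100.5 47.1 -5.37
[450. 101.] [ 548.4 -198.6] 125.6 47.0 -2.31
plane [-1.00000e-04  3.00000e-04  3.24665e+01]
red [610.3  78.1] 114.1 25.3 82.92
```

View pics/w6.png

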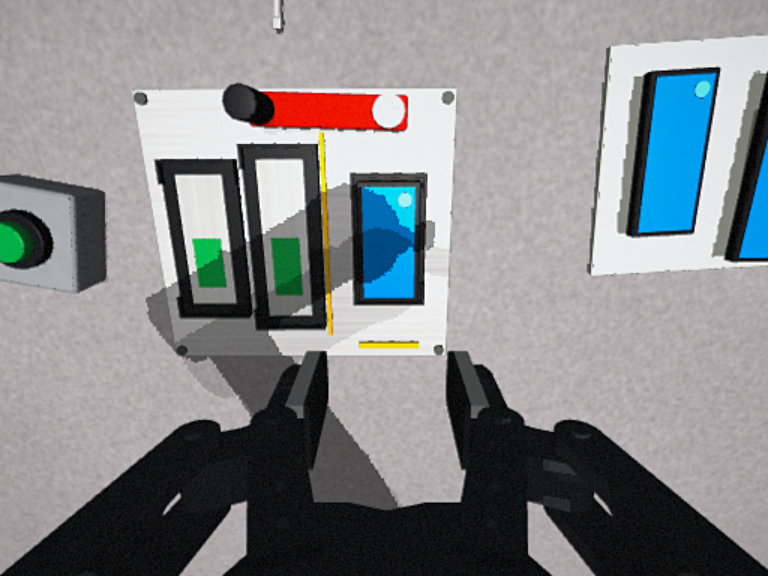

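The picture shows the panel seated level inside the work-bay housing at (389,240) px, film up. The knob of the keeper is at (243,102).

```bash
python3 -m creep '{"translation":[[1,1,0],[3,2.5,0],[6,4.5,0],[9,6.5,0],[11,8,0],[12.1,8.9,0],[12.1,8.9,0],[12.1,8.9,0]],"delta_rot":[[0,0,-10],[0,0,-20],[0,0,-30],[0,0,-40],[0,0,-50],[0,0,-60],[0,0,-70],[0,0,-80]],"hand":[4.4,4.4,4.4,4.4,4.4,4.4,4.4,4.4]}'
python3 -m creep '{"translation":[[0,0,-3],[0,0,-8],[0,0,-12],[0,0,-16],[0,0,-18.5],[0,0,-19.5],[0,0,-19.5],[0,0,-19.5]],"delta_rot":[[0,0,-8],[0,0,-11.7],[0,0,-11.7],[0,0,-11.7],[0,0,-11.7],[0,0,-11.7],[0,0,-11.7],[0,0,-11.7]],"hand":[4.4,4.4,4.4,4.4,4.4,4.4,3.0,3.0]}'
python3 - <<'E'
import numpy as np
a0=np.radians(5.55)
# bay in tool frame (495.65,46.5) -> hinge
H=np.array([495.65,46.5])+108*np.array([np.cos(a0),-np.sin(a0)]);print(H)
k=lambda t:H+100*np.array([-np.cos(a0+t),np.sin(a0+t)])
for i in range(19):
    t=1.6-1.63*i/18; print(i,round(t,3),((k(t)-[617.0,135.5])/10).round(2),round(np.degrees(1.6-t),1))
E
```

```text
clock: 20.02
position: [615.9, 135.4, 256.3]
ee_rot: [0.732, -0.682, -0.001, 0.002]
contact_force: [-0.5, 0.0, -0.5]
gripper_width: 43.7
grasp_force: 0.0
clock: 21.02
position: [617.3, 135.8, 64.9]
ee_rot: [-0.661, 0.751, -0.0, 0.001]
contact_force: [-1.0, 0.5, 0.5]
gripper_width: 30.4
grasp_force: 0.0
[603.14371524  36.0548488 ]
0 1.6 [-0.13 -0.02] 0.0
1 1.509 [-1.03  0.05] 5.2
2 1.419 [-1.94  0.04] 10.4
3 1.328 [-2.84 -0.05] 15.6
4 1.238 [-3.73 -0.22] 20.8
5 1.147 [-4.59 -0.47] 25.9
6 1.057 [-5.44 -0.8 ] 31.1
7 0.966 [-6.25 -1.21] 36.3
8 0.876 [-7.02 -1.68] 41.5
9 0.785 [-7.74 -2.23] 46.7
10 0.694 [-8.41 -2.83] 51.9
11 0.604 [-9.03 -3.5 ] 57.1
12 0.513 [-9.58 -4.21] 62.3
13 0.423 [-10.07  -4.98] 67.4
14 0.332 [-10.48  -5.78] 72.6
15 0.242 [-10.82  -6.62] 77.8
16 0.151 [-11.08  -7.49] 83.0
17 0.061 [-11.26  -8.38] 88.2
18 -0.03 [-11.36  -9.28] 93.4
```

```bash
python3 -m creep '{"translation":[[-0.5,0,0],[-1.0,0.05,0],[-1.9,0.05,0],[-2.8,-0.05,0],[-3.7,-0.2,0],[-4.6,-0.5,0],[-5.4,-0.8,0],[-6.25,-1.2,0]],"delta_rot":[[0,0,2.5],[0,0,5],[0,0,10],[0,0,15.5],[0,0,21],[0,0,26],[0,0,31],[0,0,36]],"hand":[3.0,3.0,3.0,3.0,3.0,3.0,3.0,3.0]}'
python3 -m creep '{"translation":[[-0.75,-0.5,0],[-1.5,-1.0,0],[-2.15,-1.65,0],[-2.8,-2.3,0],[-3.3,-3.0,0],[-3.8,-3.8,0],[-4.2,-4.6,0],[-4.55,-5.4,0]],"delta_rot":[[0,0,5.5],[0,0,10.5],[0,0,16],[0,0,21],[0,0,26],[0,0,31.5],[0,0,36.5],[0,0,42]],"hand":[3.0,3.0,3.0,3.0,3.0,3.0,3.0,3.0]}'
python3 -m creep '{"translation":[[-0.15,-0.5,0],[-0.3,-1.0,0],[-0.4,-1.5,0],[-0.5,-1.9,0],[-0.55,-2.3,0],[-0.6,-2.6,0],[-0.6,-2.6,0]],"delta_rot":[[0,0,3],[0,0,6],[0,0,8],[0,0,11],[0,0,13],[0,0,15],[0,0,15]],"hand":[3.0,3.0,3.0,3.0,3.0,3.0,3.0]}'
```

```text
clock: 22.02
position: [555.4, 124.2, 65.5]
ee_rot: [0.861, -0.509, 0.001, -0.002]
contact_force: [0.6, -0.9, -0.3]
gripper_width: 29.7
grasp_force: 0.5
clock: 23.02
position: [510.0, 70.1, 65.5]
ee_rot: [0.986, -0.166, 0.002, -0.001]
contact_force: [1.3, 0.8, -1.0]
gripper_width: 30.1
grasp_force: 0.5
clock: 23.9
position: [503.5, 43.7, 65.1]
ee_rot: [0.999, -0.038, 0.001, -0.001]
contact_force: [0.7, -0.2, 0.1]
gripper_width: 30.0
grasp_force: 0.1
```

```bash
python3 -m creep '{"translation":[[0,0.2,0],[0,0.2,2],[0,0.2,6],[0,0.2,12],[-0.4,0.2,16],[-0.8,0.2,19],[-0.8,0.2,19.5],[-0.8,0.2,19.5]],"delta_rot":[[0,0,0],[0,0,0],[0,0,0],[0,0,0],[0,0,0],[0,0,0],[0,0,0],[0,0,0]],"hand":[3.4,3.4,3.4,3.0,2,1,0,0]}'
python3 - <<'E'
from h import *; from bench import *
s=read_state();c=get_calibration("wrist");p,d=get_image("wrist")
print(s["clock"],s["position"],s["ee_rot"].round(4))
cv2.imwrite("pics/w7.png",cv2.resize(p[:,:,::-1],(768,576))); np.savez("w7.npz",p=p,d=d,xyz=c["xyz"],att=c["attitude"])
m=masks(p)
for b in blobs(m["red"],300): print("red",b.mean(0),*rect(ray(b,c,48)))
for b in blobs(m["green"],200): print("green",b.mean(0),*rect(ray(b,c,52)))
for b in blobs(m["blue"],200): print("blue",b.mean(0),*rect(ray(b,c,33)))
pt,dt=get_image("top");ct=get_calibration("top"); mt=masks(pt)
for b in blobs(mt["green"],50): print("top green",b.mean(0),*rect(ray(b,ct,52)))
M=mt["green"].copy();M[:,:100]=0;M[:,140:]=0
K=ct["intrinsics"];v,u=np.nonzero(M);D=dt[v,u]
X=np.c_[(u-K[0,2])/K[0,0]*D,(v-K[1,2])/K[0,0]*D,D]@R.from_quat(ct["attitude"]).as_matrix().T+ct["xyz"]
print("button depth pts",np.median(X,0))
for b in blobs(mt["red"],50): print("top red",*rect(ray(b,ct,48)))
E
```

```text
clock: 24.9
position: [494.2, 45.5, 258.2]
ee_rot: [0.999, -0.038, -0.0, -0.0]
contact_force: [0.6, -0.8, -1.1]
gripper_width: -0.3
grasp_force: 0.0
24.9 [494.23244338  45.53030465 258.18669341] [ 9.993e-01 -3.800e-02 -5.000e-04 -1.000e-04]
red [257.4057971  113.36714976] [554.9  41.1] 93.5 25.4 -5.56
green [187.5045045  172.82882883] [490.9 134.6] 49.9 23.3 -5.26
green [134.95918367 169.6122449 ] [500.  200.1] 41.7 23.5 -5.33
blue [257.07570978 157.0977918 ] [497.7  45.5] 100.9 45.9 -5.48
blue [505.82608696 141.68944099] [ 497.6 -268.9] 93.8 24.4 11.21
blue [451.70774648 101.19366197] [ 548.4 -198.5] 125.6 47.0 -2.31
top green [120.15151515 229.84848485] [535.2 361.6] 32.0 31.9 45.57
button depth pts [533.27552026 357.45648463  65.96673139]
```

View pics/w7.png

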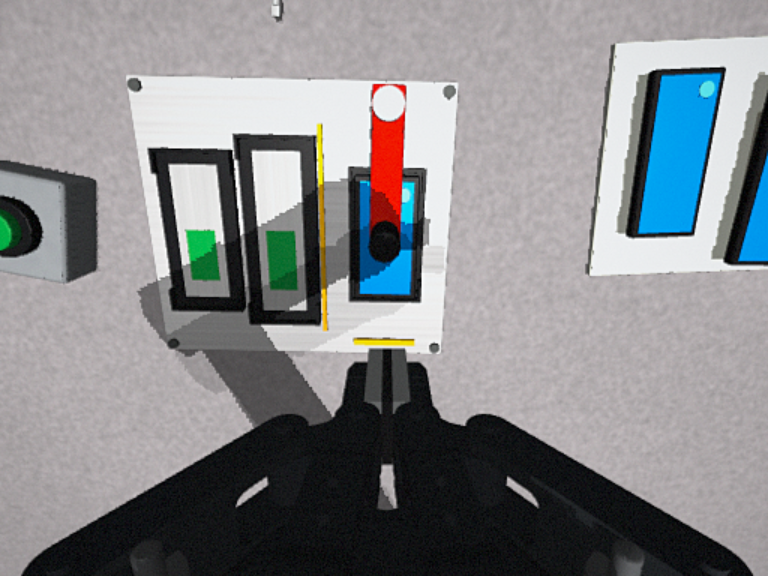

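The picture shows the red arm back in line over the middle of the seated panel (arm yaw −5.56° against the jig's −5.5°). The knob is at (385,242) px and the closed fingers are clear. Next is the button, at (533, 358, 66).

```bash
python3 -m creep '{"translation":[[0.5,4,0],[1,9,0],[1.7,15,0],[2.5,21,0],[3.2,26,-3],[3.8,29.5,-7],[3.8,31.2,-12],[3.8,31.2,-15]],"delta_rot":[[0,0,0],[0,0,0],[0,0,0],[0,0,0],[0,0,0],[0,0,0],[0,0,0],[0,0,0]],"hand":[0,0,0,0,0,0,0,0]}'
python3 -m creep '{"translation":[[0,0,-1.5],[0,0,-2.5],[0,0,-3.2],[0,0,-3.7],[0,0,-4],[0,0,-4.2],[0,0,-4.2]],"delta_rot":[[0,0,0],[0,0,0],[0,0,0],[0,0,0],[0,0,0],[0,0,0],[0,0,0]],"hand":[0,0,0,0,0,0,0]}'
```

```text
clock: 26.0
position: [530.8, 357.4, 103.4]
ee_rot: [0.999, -0.037, -0.003, 0.003]
contact_force: [-0.2, 0.2, -0.9]
gripper_width: 0.4
grasp_force: 0.0
clock: 26.88
position: [532.8, 357.6, 67.2]
ee_rot: [0.999, -0.038, 0.0, -0.0]
contact_force: [0.3, -0.2, 0.1]
gripper_width: 0.0
grasp_force: 0.0
```

```bash
python3 -m creep '{"translation":[[0,0,-0.1],[0,0,-0.2],[0,0,-0.3],[0,0,-0.4]],"delta_rot":[[0,0,0],[0,0,0],[0,0,0],[0,0,0]],"hand":[0,0,0,0]}'
python3 -m creep '{"translation":[[0,0,-0.1],[0,0,-0.2],[0,0,-0.2]],"delta_rot":[[0,0,0],[0,0,0],[0,0,0]],"hand":[0,0,0]}'
```

```text
clock: 27.38
position: [532.8, 357.6, 63.1]
ee_rot: [0.999, -0.038, 0.0, -0.0]
contact_force: [0.6, -1.0, 3.7]
gripper_width: 0.4
grasp_force: 1.8
clock: 27.75
position: [532.8, 357.6, 61.2]
ee_rot: [0.999, -0.038, 0.0, -0.0]
contact_force: [-1.1, -0.3, 4.2]
gripper_width: -0.0
grasp_force: 2.4
```

```bash
python3 -m creep '{"translation":[[0,0,-0.1],[0,0,-0.1]],"delta_rot":[[0,0,0],[0,0,0]],"hand":[0,0]}'
python3 -m creep '{"translation":[[0,0,-0.1],[0,0,-0.1]],"delta_rot":[[0,0,0],[0,0,0]],"hand":[0,0]}'
```

```text
clock: 28.0
position: [532.9, 357.6, 61.1]
ee_rot: [0.999, -0.038, 0.0, -0.0]
contact_force: [-1.5, -0.9, 8.8]
gripper_width: 0.0
grasp_force: 4.4
clock: 28.25
position: [532.9, 357.6, 61.0]
ee_rot: [0.999, -0.037, 0.001, -0.0]
contact_force: [-3.9, -1.9, 12.5]
gripper_width: 0.4
grasp_force: 6.4
```

The button has bottomed: the position stopped at z≈61 while the force rose past the spring's 5 N. I release it and check.

```bash
python3 -m creep '{"translation":[[0,0,0.3],[0,0,1],[0,0,3],[0,0,7],[0,0,12],[0,0,16],[0,0,18],[0,0,18]],"delta_rot":[[0,0,0],[0,0,0],[0,0,0],[0,0,0],[0,0,0],[0,0,0],[0,0,0],[0,0,0]],"hand":[0,0,0,0,0,0,0,0]}'
python3 -m creep '{"translation":[[-3,-3,0],[-6,-6,0],[-9,-9,0],[-12,-12,0],[-14,-14,0],[-15,-15,0],[-15,-15,0]],"delta_rot":[[0,0,0],[0,0,0],[0,0,0],[0,0,0],[0,0,0],[0,0,0],[0,0,0]],"hand":[0,0,0,0,0,0,0]}'
python3 - <<'E'
from h import *; from bench import *
p,d=get_image("scene"); cv2.imwrite("pics/s8.png",p[:,:,::-1])
E
```

```text
clock: 29.25
position: [532.8, 357.8, 239.8]
ee_rot: [0.999, -0.038, 0.001, -0.001]
contact_force: [-0.8, 0.8, -0.4]
gripper_width: 0.1
grasp_force: 0.0
clock: 30.12
position: [382.3, 207.1, 238.3]
ee_rot: [0.999, -0.038, -0.0, 0.0]
contact_force: [-0.4, 0.0, 0.4]
gripper_width: -0.1
grasp_force: 0.0
```

View pics/s8.png

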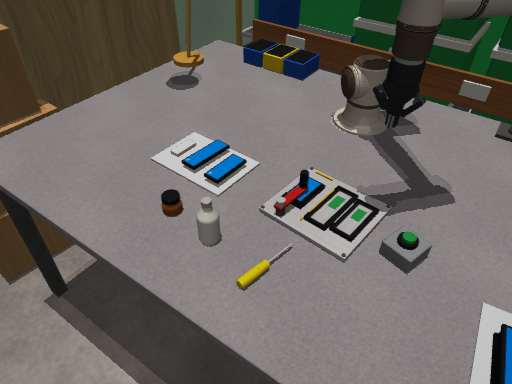

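The scene view shows the short panel in the work bay with the red arm over it (about (303,190) px). The button is up at (408,240), and the other panels, bottle, jar and screwdriver are untouched.

```bash
python3 -c "from bench import job_done; print(job_done())"
```

```text
the job is handed in; nothing more can be done
None
```

The 110 mm panel is seated flat, film up, in the work-bay housing under the re-aligned keeper arm; it was gripped at about 25 N. The start button was then pressed fully and released, and the job was handed in at about 30 s.

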